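# Load guide pins into a colour-tagged carrier

### The arm

A 7-joint arm with a two-finger parallel gripper is mounted at the origin on the work surface. World frame = base frame: x ahead of the robot, y to its left, z up, the work surface at z = 0. Lengths are in m, angles in rad, forces in N, time in s.
With the tool pointing down it reaches from about 0.425 to 1.025 m from the base axis. Payload 9.4 kg.
Tool frame: the origin (TCP) lies at the very end of the fingers, on their centre line; the grasp point (between the pads) lies arm.pinch_z behind it (arm.pinch_z is the distance from the TCP to the grasp point, in m); z points along the fingers, y is the direction in which the jaws open and shut (so a half turn about z gives the same grasp; the last joint's range is limited). The gripper opens to 85 mm and grips with 20 to 120 N. Pads are 22 mm wide; open, the fingers measure 114 mm over their backs; the gripper's body (76 mm by 85 mm) begins 54 mm behind the grasp point. The pads swing forward as they close: fully open they stand 13 mm farther back than shut.
Start: joints at [-1.368, 0.599, -0.003, 1.599, 0.002, 0.943, -0.08], TCP at [0.2, 0.697, 0.231] pointing down, gripper open.
Joint ranges: [-2.57, 2.57], [-0.35, 1.97], [-1.29, 1.29], [0.11, 2.56], [-1.05, 4.19], [0.11, 1.86], [-2.63, 2.63]. Speed limits (rad/s): [2.22, 2.22, 3.01, 3.01, 3.14, 3.14, 3.14].

### API

Orientations are given as a unit quaternion [x, y, z, w].
In Python, from rig import arm gives the robot as it stands. The module is installed in compiled form; this text tells all that it offers.
- The arm moves only by the shell command python3 -m crank 'ROWS' [OPENING] [FORCE]. ROWS is a JSON object of lists of equal length, an entry for each row: "linear": the shift along the tool's x, y, z in mm, a list of three; "delta_rot": the turn, a rotation vector about the tool's x, y, z in degrees, a list of three. In form: {"linear": [[dx, dy, dz], ...], "delta_rot": [[rx, ry, rz], ...]}. A call has 1 to 5 rows; each row shifts and turns the pose as measured when the row begins, along the tool's axes as they then stand; what a row does not reach is not made up. A row lasts 1/10 s, in which the tool goes at most 50 mm and 8.59 degrees, less where a joint would pass 70% of its speed; a pose out of reach is approached as far as the arm can. A call is refused whole if a number of a shift passes 50 or a number of a turn 8.59, either way. A call with a gripper value outside its range is refused whole. OPENING is the closure, from -1 (fully open) to 1 (shut), set as the call begins (- or left out, the last holds). The fingers move at their own pace and stop on an object; FORCE is the grip in N (left out, the last holds). Time passes only in rows, so rows that do not move let the fingers close. It gives the time, the measured TCP pose, the force and the opening at its end, in the units of the state.
- arm.sense(): the state, without advancing time (a new reading comes with each control period).
- arm.read_camera(name): name is "scene" or "top"; returns a dict with "img" (480x640x3 uint8, blue, green, red), "mtx" (3x3 intrinsics, pixels), "rvec" (rotation vector, rad) and "tvec" (3), from world to camera coordinates, as OpenCV has them. Camera axes: x right, y down, z forward; pixel columns grow to the right and rows downward; lengths in m; the calibration is good to about 2 mm. A picture is of the moment at which its call begins. There is no depth.
- arm.close_job(): hands the job in, once; it reports no verdict.
The state is a dict: "time_s": time; "q": joint angles; "joint_vel": joint speeds; "joint_efforts": joint torques, N m; "tool_pos": TCP position; "ee_rot": TCP orientation; "ft_force": force on the tool from outside, world axes, zero at the start; "ft_torque": the same for the moment, N m; "finger_gap": finger opening in m.
Only numpy, scipy, OpenCV 4.12 (cv2) and the standard library are available. Lean on these libraries where they do the work, as an engineer would, in place of code of your own. Each camera call takes 0.05 s, during which the arm holds its last target. There are 200 camera calls.

### The job

Move the three capped guide pins from the sloped wooden rack into the aluminium carrier, one per well, each in the well beside the plate of its own cap colour, standing upright with the cap up. The sprung well floors are set to unknown depths: lower each pin gently until it stands on its floor, without dropping it in or pressing hard, then let go. Leave the other things on the bench where they are.

Things in the scene. Friction and masses are not known exactly. Their poses are not given: they have to be found in the camera images.
- pin_red: round steel guide pin, 30 mm diameter, 115 mm long, 0.3 to 0.55 kg, with a red plastic cap of the same diameter on its last 22 mm. Origin: centre of its bare foot face; its z axis runs along the pin from the foot to the cap. It starts lying in the sloped rack, cap end up
- pin_yellow: round steel guide pin, 30 mm diameter, 115 mm long, 0.3 to 0.55 kg, with a yellow plastic cap of the same diameter on its last 22 mm. Origin: centre of its bare foot face; its z axis runs along the pin from the foot to the cap. It starts lying in the sloped rack, cap end up
- pin_blue: round steel guide pin, 30 mm diameter, 115 mm long, 0.3 to 0.55 kg, with a blue plastic cap of the same diameter on its last 22 mm. Origin: centre of its bare foot face; its z axis runs along the pin from the foot to the cap. It starts lying in the sloped rack, cap end up
- tag_red: red colour plate, 22 x 44 x 4 mm, fixed on top of the carrier beside a well. Origin: centre of its underside, level with the carrier's top. The axis of its well lies 42 mm from it along its own -x; its axes are parallel to the carrier's
- tag_yellow: yellow colour plate, 22 x 44 x 4 mm, fixed on top of the carrier beside a well. Origin: centre of its underside, level with the carrier's top. The axis of its well lies 42 mm from it along its own -x; its axes are parallel to the carrier's
- tag_blue: blue colour plate, 22 x 44 x 4 mm, fixed on top of the carrier beside a well. Origin: centre of its underside, level with the carrier's top. The axis of its well lies 42 mm from it along its own -x; its axes are parallel to the carrier's
- tag_black: black colour plate, 22 x 44 x 4 mm, fixed on top of the carrier beside a well that stays empty. Origin: centre of its underside, level with the carrier's top. The axis of its well lies 42 mm from it along its own -x; its axes are parallel to the carrier's
- carrier: fixed aluminium block, 120 (x) x 300 (y) x 70 mm high. Origin: centre of its underside, z up. Four upright round wells, 42 mm wide, at x = 0, y = -112.5, -37.5, 37.5, 112.5 mm, open at the top; plates on its +x side. Each well has its own sprung white floor plate, set 28 to 54 mm below the top, different in each well and not reported: it must be felt. It gives 1 mm per 4 N, 8 mm at most
- rack: fixed wooden rack, base 150 (x) x 240 (y) x 14 mm. Origin: centre of its underside, z up. Holds three pins at y = -85, 0, 85 mm, each sloping 40 degrees up towards +x, foot against a stop at x = -50 mm with its axis there 45 mm up. Each pin rests on two V saddles, 22 and 100 mm from its foot; saddles and posts are narrower (26 mm) than the pin, so fingers pass down both sides
- bearing_ring: closed steel ball bearing lying flat, 110 mm across, 28 mm high; bystander, origin at the centre of its underside
- flange: dark steel flange bolted to the bench, 120 mm across, 40 mm high; bystander, origin at the centre of its underside
- oil_bottle: white bottle with red cap, 56 mm across, 150 mm high; bystander, origin at the centre of its underside
- screwdriver: screwdriver with blue handle lying on the bench; bystander
- grease_jar: amber jar with black lid, 70 mm across, 70 mm high; bystander, origin at the centre of its underside
- wood_block: pale wooden block 70 x 100 x 45 mm; bystander, origin at the centre of its underside
Not all that is in view belongs to the job. Leave any orange or purple look-alike of the pin_red alone.

How it is judged:
By the outcome, as a careful person would: the job done as asked, in the order asked, and still so for the second after the job is handed in, with the robot touching nothing.
It also fails if it takes over 72 s, if anything falls off the work surface, if the arm or the gripper's body presses on something with over 40 N, if the wrist force passes 120 N, or if a joint passes its speed limit or range.

## Working session

There is one attempt and no reset: what is moved stays moved. The work goes in short steps, Python scripts to look and compute and a shell command to move; the robot and the scene stay as the last step left them, time stands still between calls to the robot, and variables do not carry over. Pictures are saved under pics/ and viewed, about 8 in all and at most 12, crops included, and the job is handed in when it is done.

```bash
mkdir -p pics; python3 - <<'E'
from rig import arm
import cv2
s=arm.sense(); print({k:s[k] for k in('time_s','tool_pos','ee_rot','ft_force','finger_gap')},arm.pinch_z)
for n in('scene','top'):
    c=arm.read_camera(n); cv2.imwrite(f'pics/{n}0.png',c['img']); print(n,c['mtx'],c['rvec'],c['tvec'])
E
```

```text
{'time_s': 0.0, 'tool_pos': array([0.20006919, 0.69632905, 0.23040943]), 'ee_rot': array([ 1.39393422e-01,  9.90236752e-01, -8.03620131e-04, -4.75469172e-05]), 'ft_force': array([ 0.59567905, -0.30313793, -0.79919252]), 'finger_gap': 0.08538680640055576} 0.0187
scene [[530.46427797   0.         321.35112507]
 [  0.         530.46427797 236.52903497]
 [  0.           0.           1.        ]] [ 1.64052404  1.64777979 -0.88983007] [-0.0048484  -0.21066209  2.00149115]
top [[461.67785734   0.         331.06950036]
 [  0.         461.67785734 238.7629254 ]
 [  0.           0.           1.        ]] [ 2.14753194 -2.13087895  0.18118063] [-0.00350465  0.46398427  1.0753028 ]
```

View pics/scene0.png

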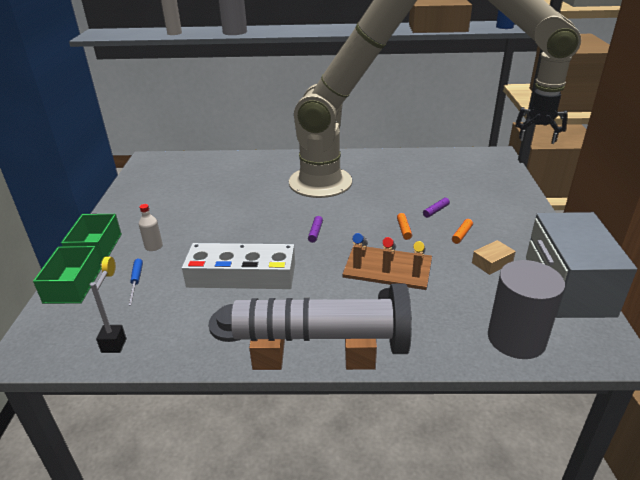

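View pics/top0.png

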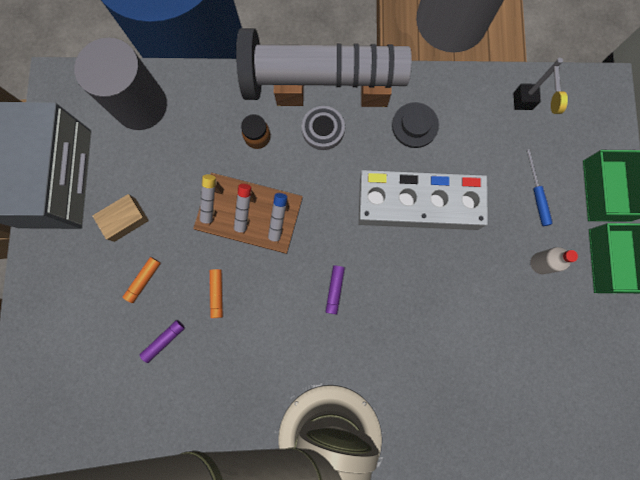

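The scene shows the rack with pins (image right), the carrier (left), and orange/purple decoys nearby. In the top view the rack's caps are at about yellow (209,181), red (243,190) and blue (280,200). The carrier plates are at yellow (377,178), black (409,180), blue (440,181) and red (471,182).

```bash
python3 - <<'E'
import cv2,numpy as np
t=cv2.imread('pics/top0.png')
a=cv2.resize(t[165:260,185:310],None,fx=5,fy=5,interpolation=cv2.INTER_CUBIC)
b=cv2.resize(t[163:235,350:495],None,fx=5,fy=5,interpolation=cv2.INTER_CUBIC)
cv2.imwrite('pics/rack.png',a);cv2.imwrite('pics/car.png',b)
h=cv2.cvtColor(t,cv2.COLOR_BGR2HSV)
for n,lo,hi in(('red',(0,180,90),(6,255,255)),('yel',(22,150,90),(32,255,255)),('blu',(105,150,60),(118,255,255))):
    m=cv2.inRange(h,lo,hi); k,_,st,ce=cv2.connectedComponentsWithStats(m)
    for i in range(1,k):
        if st[i,4]>40: print(n,st[i],ce[i])
E
```

```text
red [463 178  17   9 128] [470.78125 181.78125]
red [238 184  13  13 137] [243.61313869 190.        ]
red [565 251  12  11 103] [570.83495146 255.86407767]
yel [557  92  10  21 140] [562.12857143 101.77857143]
yel [203 175  12  13 139] [208.31654676 180.85611511]
blu [ 102    0  101   22 1565] [150.78913738   8.44025559]
blu [431 177  18   8 143] [439.55944056 180.47552448]
blu [534 186  18  40 381] [542.25984252 206.03674541]
blu [274 194  13  13 135] [279.82962963 199.64444444]
```

View pics/rack.png

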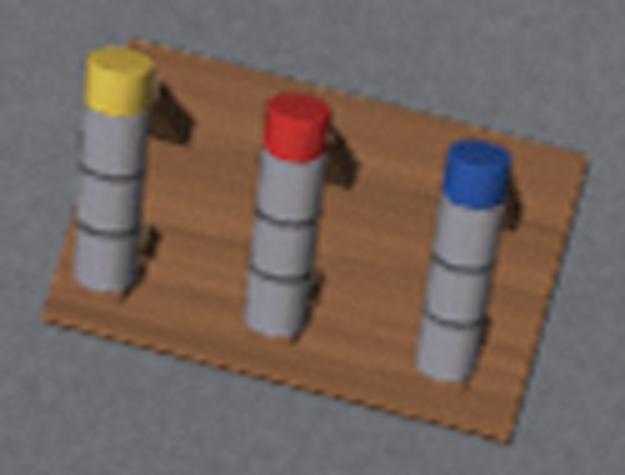

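View pics/car.png

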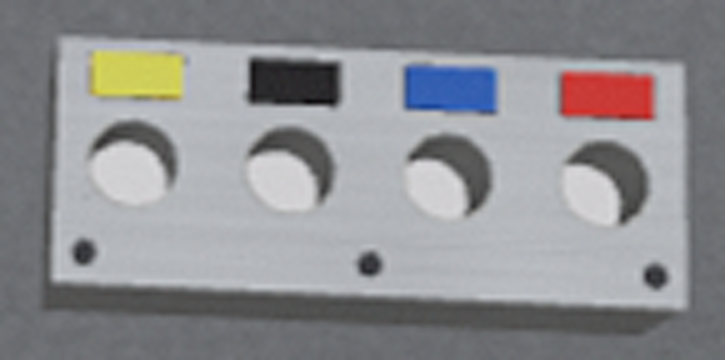

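The crops show the rack base corners at about (132,38), (588,153), (510,442) and (44,320). They also show the carrier's top corners, plates and well rims clearly. I'll fit both poses from these.

```bash
cat > fit.py <<'E'
import cv2,numpy as np
from scipy.optimize import least_squares
from scipy.spatial.transform import Rotation as R
K=np.array([[461.67785734,0,331.06950036],[0,461.67785734,238.7629254],[0,0,1]])
rv=np.array([2.14753194,-2.13087895,0.18118063]);tv=np.array([-0.00350465,0.46398427,1.0753028])
proj=lambda P:cv2.projectPoints(np.array(P,float),rv,tv,K,None)[0][:,0]
def T(p,P):
    return R.from_euler('z',p[2]).apply(P)+[p[0],p[1],0]
def fit(obj,pix,p0):
    r=least_squares(lambda p:(proj(T(p,obj))-pix).ravel(),p0); return r.x,np.round(r.fun.reshape(-1,2),1)
o=lambda a,off:(np.array(a,float)+.5)/5-.5+off
W=[112.5,37.5,-37.5,-112.5]
if __name__=='__main__':
    pr,res=fit(np.array([[75,120,14],[75,-120,14],[-75,-120,14],[-75,120,14]])/1e3,o([(132,38),(588,153),(510,442),(44,320)],[185,165]),[.5,.2,0]);print('rack',pr,res.tolist())
    obj=[[60,150,70],[60,-150,70],[-60,-150,70],[-60,150,70]]+[[42,w,74] for w in W]+[[0,w,70] for w in W]
    px=[(60,37),(687,62),(688,308),(50,283),(137,75),(294,82),(450,90),(607,96),(133,164),(290,170),(448,177),(605,184)]
    pc,res=fit(np.array(obj)/1e3,o(px,[350,163]),[.5,-.2,0]);print('car',pc,res.tolist())
    a=np.array([np.cos(np.radians(40)),0,np.sin(np.radians(40))])
    for n,y in(('yel',85),('red',0),('blu',-85)):
        f=np.array([-.05,y/1e3,.045])
        q=T(pr,np.array([f,f+a*.115,f+a*.08])); print(n,q.round(4).tolist(),((proj(q)-[185,165]+.5)*5-.5).round().tolist())
    for n,w in(('yel',112.5),('blu',-37.5),('red',-112.5)): print(n,T(pc,np.array([[0,w/1e3,.07]])).round(4))
E
python3 fit.py
```

```text
rack [ 0.53383068  0.20629003 -0.24579333] [[-0.3, -0.2], [0.5, 0.1], [0.2, -0.1], [-0.4, 0.1]]
car [ 0.56083524 -0.21909291 -0.03418322] [[-0.2, 0.3], [-0.8, 0.5], [-0.3, 0.4], [0.2, 0.0], [-0.0, 0.1], [-0.0, -0.0], [0.2, -0.3], [0.2, -0.2], [0.1, -0.2], [0.2, -0.1], [0.1, -0.2], [0.2, -0.2]]
yel [[0.506, 0.3009, 0.045], [0.5915, 0.2795, 0.1189], [0.5655, 0.286, 0.0964]] [[108.0, 277.0], [123.0, 61.0], [118.0, 129.0]]
red [[0.4853, 0.2185, 0.045], [0.5708, 0.197, 0.1189], [0.5448, 0.2035, 0.0964]] [[278.0, 321.0], [302.0, 107.0], [295.0, 174.0]]
blu [[0.4647, 0.136, 0.045], [0.5501, 0.1146, 0.1189], [0.5241, 0.1211, 0.0964]] [[449.0, 365.0], [482.0, 152.0], [472.0, 219.0]]
yel [[ 0.5647 -0.1067  0.07  ]]
blu [[ 0.5596 -0.2566  0.07  ]]
red [[ 0.557  -0.3315  0.07  ]]
```

```bash
cat > d.py <<'E'
# d.py TILT YAW X Y Z : tool-frame move (mm, deg) that brings the grasp point to X Y Z (m)
import sys,numpy as np
from rig import arm
from scipy.spatial.transform import Rotation as R
t,yaw,*p=map(float,sys.argv[1:]); t,yaw=np.radians([t,yaw])
s=arm.sense(); C=R.from_quat(s['ee_rot'])
ex=np.array([np.cos(yaw),np.sin(yaw),0]); ey=np.array([-ex[1],ex[0],0])
z=-np.cos(t)*np.array([0,0,1])-np.sin(t)*ex
G=R.from_matrix(np.c_[np.cross(ey,z),ey,z])
tcp=np.array(p)+z*arm.pinch_z
print('t',round(s['time_s'],2),'tcp',s['tool_pos'].round(4),'q',np.round(s['q'],2),'F',np.round(s['ft_force'],1),'gap',round(s['finger_gap'],4))
print('rot(tool)',(C.inv()*G).as_rotvec(degrees=True).round(1),'shift now-axes',(C.inv().apply(tcp-s['tool_pos'])*1e3).round(1),'shift target-axes',(G.inv().apply(tcp-s['tool_pos'])*1e3).round(1))
E
python3 - <<'E'
from fit import *
E
python3 - <<'E'
import numpy as np
ex=np.array([np.cos(-.24579),np.sin(-.24579),0])
a=np.cos(np.radians(40))*ex+[0,0,np.sin(np.radians(40))]
for n,f in(('yel',[.506,.3009,.045]),('red',[.4853,.2185,.045]),('blu',[.4647,.136,.045])):
    print(n,(np.array(f)+.085*a).round(4))
    print(' pre', (np.array(f)+.085*a+.1*(np.sin(np.radians(35))*ex+[0,0,np.cos(np.radians(35))])).round(4))
E
python3 d.py 35 -14.1 0.6249 0.2711 0.18
```

```text
yel [0.5692 0.2851 0.0996]
 pre [0.6248 0.2711 0.1816]
red [0.5485 0.2027 0.0996]
 pre [0.6041 0.1887 0.1816]
blu [0.5279 0.1202 0.0996]
 pre [0.5835 0.1062 0.1816]
t 0.1 tcp [0.2001 0.6964 0.2305] q [-1.37  0.6  -0.    1.6   0.    0.94 -0.08] F [-0.9  0.5 -0.3] gap 0.0855
rot(tool) [ 0.5 35.  -1.9] shift now-axes [-515.  -291.8   66.3] shift target-axes [-451.3 -309.  -235.7]
```

```bash

python3 -m crank '{"linear":[[-30,-18,0],[-36,-20,0],[-36,-20,0],[-36,-20,0],[-36,-20,0]],"delta_rot":[[0,0,0],[0,0,0],[0,0,0],[0,0,0],[0,0,0]]}' -0.3 70
python3 -m crank '{"linear":[[-36,-20,0],[-36,-20,0],[-36,-20,0],[-36,-20,0],[-36,-20,0]],"delta_rot":[[0,0,0],[0,0,0],[0,0,0],[0,0,0],[0,0,0]]}'
python3 -m crank '{"linear":[[-36,-20,0],[-36,-20,0],[-36,-20,0],[-30,-18,0],[0,0,0]],"delta_rot":[[0,0,0],[0,0,0],[0,0,-1],[0,0,-1],[0,0,0]]}'
python3 d.py 35 -14.1 0.6249 0.2711 0.18
```

```text
time_s: 0.6
tool_pos: [0.3366, 0.5546, 0.2269]
ee_rot: [0.133, 0.991, -0.002, -0.002]
ft_force: [0.8, -0.1, -0.5]
finger_gap: 0.0555
time_s: 1.1
tool_pos: [0.4884, 0.4033, 0.2251]
ee_rot: [0.133, 0.991, -0.003, -0.003]
ft_force: [-0.1, 0.9, 0.2]
finger_gap: 0.0555
time_s: 1.6
tool_pos: [0.6095, 0.2796, 0.2232]
ee_rot: [0.119, 0.993, -0.005, -0.003]
ft_force: [0.1, -0.1, 0.2]
finger_gap: 0.0555
t 1.6 tcp [0.6095 0.2796 0.2232] q [-0.51  0.54 -0.01  1.73  0.01  0.88  0.81] F [ 0.1 -0.1  0.2] gap 0.0555
rot(tool) [-0.7 34.7  0.2] shift now-axes [-6.5 -3.9 58.5] shift target-axes [-38.7  -4.5  44.3]
```

Works well. I'll tilt by 35° now.

```bash

python3 -m crank '{"linear":[[0,0,0],[0,0,0],[0,0,0],[0,0,0],[0,0,0]],"delta_rot":[[0,7.5,0],[0,7.5,0],[0,7.5,0],[0,7.5,0],[0,6,0]]}'
python3 -m crank '{"linear":[[0,0,0]],"delta_rot":[[0,0,0]]}'
python3 d.py 35 -14.1 0.6249 0.2711 0.18; python3 d.py 35 -14.1 0.5692 0.2851 0.0996
```

```text
time_s: 2.1
tool_pos: [0.6058, 0.2829, 0.2261]
ee_rot: [0.111, 0.94, 0.035, -0.321]
ft_force: [-0.5, 0.3, -0.2]
finger_gap: 0.0554
time_s: 2.2
tool_pos: [0.6066, 0.2812, 0.2227]
ee_rot: [0.113, 0.939, 0.034, -0.323]
ft_force: [0.4, 0.1, -0.8]
finger_gap: 0.0554
t 2.2 tcp [0.6066 0.2812 0.2227] q [-0.28  0.81 -0.14  1.35 -0.27  1.54  1.01] F [ 0.4  0.1 -0.8] gap 0.0554
rot(tool) [-0.8 -2.9  0.2] shift now-axes [-43.1  -4.9  40. ] shift target-axes [-41.   -5.3  42. ]
t 2.2 tcp [0.6066 0.2812 0.2227] q [-0.28  0.81 -0.14  1.35 -0.27  1.54  1.01] F [ 0.4  0.1 -0.8] gap 0.0554
rot(tool) [-0.8 -2.9  0.2] shift now-axes [-47.2  -3.6 138.7] shift target-axes [-40.1  -5.3 140.8]
```

```bash

python3 -m crank '{"linear":[[-22,-2,10],[-22,-2,20],[0,0,20],[0,0,20],[0,0,0]],"delta_rot":[[-0.8,0,0],[0,0,0],[0,0,0],[0,0,0],[0,0,0]]}'
python3 d.py 38 -14.1 0.5692 0.2851 0.0996
```

```text
time_s: 2.7
tool_pos: [0.5958, 0.2826, 0.1374]
ee_rot: [0.113, 0.941, 0.04, -0.317]
ft_force: [-0.1, 0.7, 0.0]
finger_gap: 0.0557
t 2.7 tcp [0.5958 0.2826 0.1374] q [-0.28  0.88 -0.15  1.44 -0.27  1.37  1.05] F [-0.1  0.7  0. ] gap 0.0557
rot(tool) [-0.1  0.8  0.4] shift now-axes [-1.5 -4.  64.8] shift target-axes [-2.4 -4.  64.7]
```

```bash

python3 -m crank '{"linear":[[-1,-4,10],[0,0,15],[0,0,15],[0,0,15],[0,0,8]],"delta_rot":[[0,0,0],[0,0,0],[0,0,0],[0,0,0],[0,0,0]]}'
python3 -m crank '{"linear":[[0,0,0]],"delta_rot":[[0,0,0]]}'
python3 d.py 38 -14.1 0.5692 0.2851 0.0996
python3 - <<'E'
from rig import arm
import cv2,numpy as np
a=arm.read_camera('top')['img'][160:260,160:320];b=arm.read_camera('scene')['img'][200:300,320:480]
cv2.imwrite('pics/g1.png',np.vstack([cv2.resize(a,None,fx=3,fy=3,interpolation=2),cv2.resize(b,(480,300),interpolation=2)]))
E
```

```text
time_s: 3.2
tool_pos: [0.5598, 0.2894, 0.0894]
ee_rot: [0.112, 0.943, 0.041, -0.31]
ft_force: [0.3, 0.3, 0.9]
finger_gap: 0.0553
time_s: 3.3
tool_pos: [0.5592, 0.2896, 0.0894]
ee_rot: [0.111, 0.943, 0.04, -0.31]
ft_force: [-0.2, -0.7, 0.5]
finger_gap: 0.0557
t 3.3 tcp [0.5592 0.2896 0.0894] q [-0.3   0.89 -0.16  1.56 -0.27  1.23  1.07] F [-0.2 -0.7  0.5] gap 0.0557
rot(tool) [0.  1.6 0.7] shift now-axes [-2.1 -2.   4.1] shift target-axes [-2.2 -1.9  4. ]
```

View pics/g1.png

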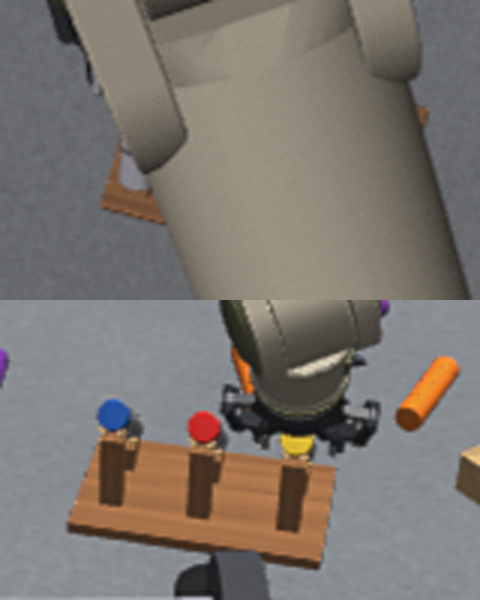

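The scene half shows the yellow cap (298,443) between the fingers (about 263 and 340). Next I'll trim the position and close.

```bash

python3 -m crank '{"linear":[[-2,-2,4],[0,0,0],[0,0,0],[0,0,0],[0,0,0]],"delta_rot":[[0,0,0],[0,0,0],[0,0,0],[0,0,0],[0,0,0]]}'
python3 d.py 38 -14.1 0.5692 0.2851 0.0996
python3 -m crank '{"linear":[[0,0,0],[0,0,0],[0,0,0],[0,0,0],[0,0,0]],"delta_rot":[[0,0,0],[0,0,0],[0,0,0],[0,0,0],[0,0,0]]}' 1 70
python3 -m crank '{"linear":[[0,0,0],[0,0,0]],"delta_rot":[[0,0,0],[0,0,0]]}'
python3 d.py 38 -14.1 0.5692 0.2851 0.0996
```

```text
time_s: 3.9
tool_pos: [0.5614, 0.2872, 0.0867]
ee_rot: [0.112, 0.944, 0.042, -0.307]
ft_force: [-0.6, -0.6, -0.5]
finger_gap: 0.0556
t 3.9 tcp [0.5614 0.2872 0.0867] q [-0.29  0.89 -0.16  1.56 -0.27  1.22  1.07] F [-0.6 -0.6 -0.5] gap 0.0556
rot(tool) [0.2 1.9 0.6] shift now-axes [ 1.7 -0.1  3.5] shift target-axes [ 1.6 -0.1  3.6]
time_s: 4.4
tool_pos: [0.5619, 0.2879, 0.0871]
ee_rot: [0.112, 0.944, 0.042, -0.307]
ft_force: [0.6, 0.4, -0.4]
finger_gap: 0.0285
time_s: 4.6
tool_pos: [0.5619, 0.2879, 0.0871]
ee_rot: [0.112, 0.944, 0.042, -0.307]
ft_force: [0.2, 0.0, 0.8]
finger_gap: 0.0285
t 4.6 tcp [0.5619 0.2879 0.0871] q [-0.29  0.89 -0.16  1.56 -0.27  1.22  1.07] F [0.2 0.  0.8] gap 0.0285
rot(tool) [0.3 1.9 0.6] shift now-axes [ 1.7 -0.9  4. ] shift target-axes [ 1.6 -0.9  4. ]
```

Gripped (gap 28.5 mm). I'll save the pin-in-hand relation and lift straight up.

```bash
cat > g.py <<'E'
# g.py save NAME FX FY FZ: store foot & axis in tool frame, pin in rack | g.py TX TY TZ YAW : move so that the held pin's foot is there, upright
import sys,json,numpy as np
from rig import arm
from scipy.spatial.transform import Rotation as R
s=arm.sense(); C=R.from_quat(s['ee_rot']); P=s['tool_pos']
if sys.argv[1]=='save':
    f=np.array(list(map(float,sys.argv[2:5]))); y=-.24579;c=np.cos(np.radians(40))
    a=np.array([c*np.cos(y),c*np.sin(y),np.sin(np.radians(40))])
    json.dump([C.inv().apply(f-P).tolist(),C.inv().apply(a).tolist()],open('grip.json','w')); print(open('grip.json').read())
else:
    f,a=map(np.array,json.load(open('grip.json'))); *p,yaw=map(float,sys.argv[1:])
    # target orientation: pin axis up, tool y along yaw+90
    u=np.array([0,0,1.]); yw=np.array([-np.sin(np.radians(yaw)),np.cos(np.radians(yaw)),0])
    G,_=R.align_vectors([u,yw],[a,[0,1,0]],weights=[1e4,1])
    tcp=np.array(p)-G.apply(f)
    print('t',round(s['time_s'],2),'tcp',P.round(4),'q',np.round(s['q'],2),'F',np.round(s['ft_force'],1),'gap',round(s['finger_gap'],4))
    print('foot',(P+C.apply(f)).round(4),'axis',C.apply(a).round(3))
    d=tcp-P
    print('rot',(C.inv()*G).as_rotvec(degrees=True).round(1),'now-axes',(C.inv().apply(d)*1e3).round(1),'target-axes',(G.inv().apply(d)*1e3).round(1),'up in target-axes',G.inv().apply(u).round(3))
E
python3 g.py save .506 .3009 .045
python3 -m crank '{"linear":[[6,0,-8],[12,0,-16],[12,0,-16],[15,0,-20],[15,0,-20]],"delta_rot":[[0,0,0],[0,0,0],[0,0,0],[0,0,0],[0,0,0]]}'
python3 -m crank '{"linear":[[15,0,-20],[0,0,0]],"delta_rot":[[0,0,0],[0,0,0]]}'
python3 g.py .5647 -.1067 .10 -2
```

```text
[[0.021533116210488763, -0.001092789444882274, 0.06780247787165104], [-0.2400368193387159, 0.0025800719458709547, -0.9707603559017575]]
time_s: 5.1
tool_pos: [0.559, 0.2854, 0.1904]
ee_rot: [0.113, 0.944, 0.04, -0.309]
ft_force: [1.0, 0.4, -4.5]
finger_gap: 0.0289
time_s: 5.3
tool_pos: [0.5599, 0.2859, 0.2231]
ee_rot: [0.112, 0.945, 0.042, -0.305]
ft_force: [0.0, -0.2, -4.4]
finger_gap: 0.0285
t 5.3 tcp [0.5599 0.2859 0.2231] q [-0.29  0.74 -0.16  1.5  -0.28  1.42  1.01] F [ 0.  -0.2 -4.4] gap 0.0285
foot [0.5042 0.2988 0.1807] axis [ 0.741 -0.185  0.646]
rot [  2.7 -49.5 -11.8] now-axes [-111.1 -378.9  -20.8] target-axes [ -10.2 -391.4   55.1] up in target-axes [-0.24   0.003 -0.971]
```

```bash

python3 -m crank '{"linear":[[4,-20,-6],[4,-35,-4],[0,-45,0],[0,-45,0],[0,-45,0]],"delta_rot":[[0.4,-7.5,-1.6],[0.4,-7.5,-1.6],[0.4,-7.5,-1.6],[0.4,-7.5,-1.6],[0.4,-7.5,-1.6]]}'
python3 -m crank '{"linear":[[0,-45,0],[0,-45,0],[0,-45,0],[0,-30,0],[0,0,0]],"delta_rot":[[0.4,-7.5,-1.6],[0.4,-4,-1.6],[0,0,0],[0,0,0],[0,0,0]]}'
python3 g.py .5647 -.1067 .085 -2
```

```text
time_s: 5.8
tool_pos: [0.5259, 0.0992, 0.2279]
ee_rot: [0.043, 0.999, 0.009, 0.025]
ft_force: [1.5, -1.6, -5.5]
finger_gap: 0.0283
time_s: 6.3
tool_pos: [0.5041, -0.0757, 0.2274]
ee_rot: [0.015, 0.992, -0.006, 0.126]
ft_force: [0.2, 0.3, -5.1]
finger_gap: 0.0285
t 6.3 tcp [ 0.5041 -0.0757  0.2274] q [ 0.09  0.27 -0.07  2.26  0.09  0.36  1.49] F [ 0.2  0.3 -5.1] gap 0.0285
foot [ 0.5002 -0.0772  0.1563] axis [-0.01   0.011  1.   ]
rot [-0.6  0.6  0.3] now-axes [-46.2 -27.6  85.9] target-axes [-47.2 -28.2  85.1] up in target-axes [-0.24   0.003 -0.971]
```

```bash

python3 -m crank '{"linear":[[-16,-7,4],[-16,-7,4],[-16,-7,4],[-16,-7,4],[0,0,0]],"delta_rot":[[-0.3,0.3,0],[-0.3,0.3,0],[0,0,0],[0,0,0],[0,0,0]]}'
python3 -m crank '{"linear":[[0,0,0]],"delta_rot":[[0,0,0]]}'
python3 g.py .5647 -.1067 .085 -2
python3 - <<'E'
from rig import arm
import cv2,numpy as np
a=arm.read_camera('top')['img'][130:250,330:490];b=arm.read_camera('scene')['img'][190:310,160:320]
cv2.imwrite('pics/p1.png',np.hstack([cv2.resize(x,(400,300),interpolation=2) for x in(a,b)]))
E
```

```text
time_s: 6.8
tool_pos: [0.5657, -0.1053, 0.2257]
ee_rot: [0.016, 0.993, 0.0, 0.116]
ft_force: [-1.3, 0.2, -4.2]
finger_gap: 0.0287
time_s: 6.9
tool_pos: [0.5647, -0.1045, 0.2251]
ee_rot: [0.016, 0.993, 0.001, 0.115]
ft_force: [-0.3, -0.7, -4.6]
finger_gap: 0.0284
t 6.9 tcp [ 0.5647 -0.1045  0.2251] q [ 0.18  0.36 -0.11  2.12  0.05  0.44  1.58] F [-0.3 -0.7 -4.6] gap 0.0284
foot [ 0.5592 -0.1051  0.1541] axis [ 0.012 -0.003  1.   ]
rot [ 0.2 -0.7  0.2] now-axes [11.2 -1.7 68.3] target-axes [12.  -1.5 68.2] up in target-axes [-0.24   0.003 -0.971]
```

View pics/p1.png

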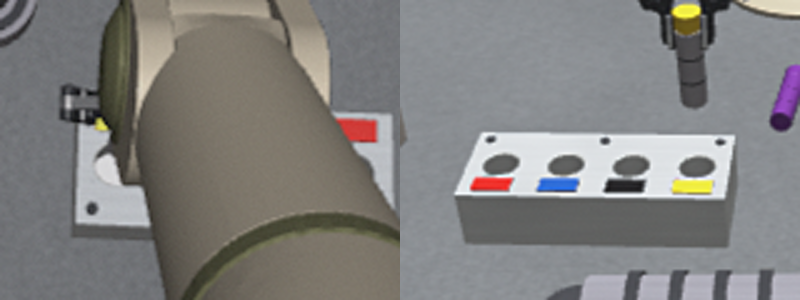

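```bash

python3 -m crank '{"linear":[[-1,-1.6,18.5],[4.3,0,17.5],[3.5,0,14],[0,0,0]],"delta_rot":[[0,-0.7,0],[0,0,0],[0,0,0],[0,0,0]]}'
python3 g.py .5647 -.1067 .085 -2
cat > v.py <<'E'
import sys,cv2,numpy as np,json
from rig import arm
from scipy.spatial.transform import Rotation as R
s=arm.sense(); C=R.from_quat(s['ee_rot']);f,a=map(np.array,json.load(open('grip.json')))
F=s['tool_pos']+C.apply(f); A=C.apply(a)
c=arm.read_camera('scene'); u,v=160,190
p=cv2.projectPoints(np.array([F,F+A*.093,F+A*.115]),c['rvec'],c['tvec'],c['mtx'],None)[0][:,0]
m=cv2.resize(c['img'][v:v+120,u:u+160],(800,600),interpolation=2)
for q in p: cv2.circle(m,tuple(int(x) for x in (q-[u,v]+.5)*5),3,(0,255,0),-1)
cv2.imwrite(sys.argv[1],m)
E
python3 v.py pics/p2.png
```

```text
time_s: 7.4
tool_pos: [0.5679, -0.1036, 0.1747]
ee_rot: [0.014, 0.992, 0.001, 0.122]
ft_force: [-1.2, -0.8, -5.7]
finger_gap: 0.0284
t 7.4 tcp [ 0.5679 -0.1036  0.1747] q [ 0.16  0.43 -0.09  2.17  0.07  0.3   1.56] F [-1.2 -0.8 -5.7] gap 0.0284
foot [ 0.5634 -0.1042  0.1037] axis [-0.001 -0.003  1.   ]
rot [0.2 0.1 0.3] now-axes [ 3.1 -2.4 18.5] target-axes [ 3.  -2.3 18.5] up in target-axes [-0.24   0.003 -0.971]
```

View pics/p2.png

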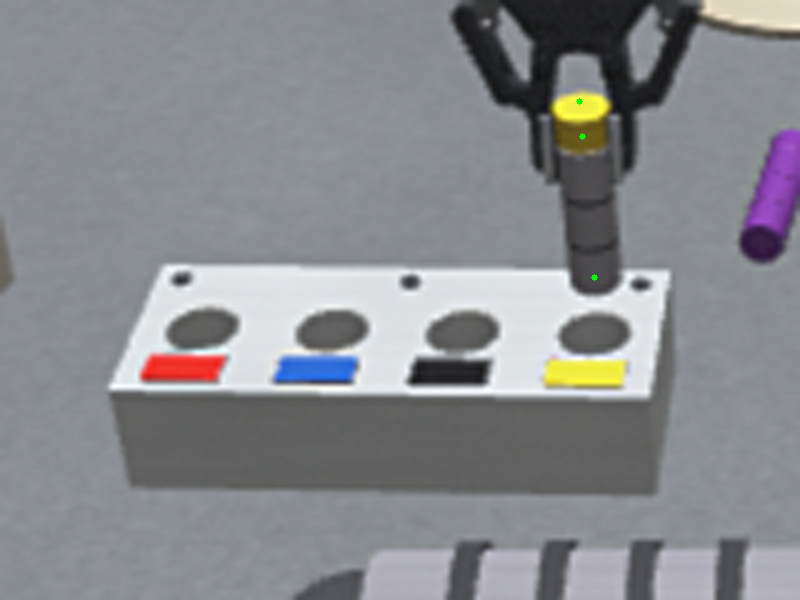

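Predicted and seen agree: cap top predicted (579,101), seen (581,108); foot predicted (594,277), seen (595,280). The yellow well is at (594,333). Next I'll lower the pin to the mouth of the well.

```bash

python3 -m crank '{"linear":[[1.5,-2.4,10],[2.5,0,9],[0,0,0]],"delta_rot":[[0,0,0],[0,0,0],[0,0,0]]}'
python3 g.py .5647 -.1067 .050 -2
```

```text
time_s: 7.75
tool_pos: [0.5697, -0.1058, 0.1568]
ee_rot: [0.014, 0.992, 0.001, 0.123]
ft_force: [-0.1, 0.2, -5.1]
finger_gap: 0.0288
t 7.75 tcp [ 0.5697 -0.1058  0.1568] q [ 0.16  0.46 -0.08  2.18  0.07  0.25  1.56] F [-0.1  0.2 -5.1] gap 0.0288
foot [ 0.5654 -0.1064  0.0858] axis [-0.005 -0.002  1.   ]
rot [0.2 0.3 0.4] now-axes [ 9.1 -0.4 34.6] target-axes [ 8.9 -0.3 34.7] up in target-axes [-0.24   0.003 -0.971]
```

Joint 6 is nearing its lower limit with this outward tilt. I'll raise a little and turn the held pin 90° about the vertical, so the tilt lies sideways.

```bash

python3 -m crank '{"linear":[[-5,0,-19],[0,0,0],[0,0,0],[0,0,0],[0,0,0]],"delta_rot":[[0,0,0],[2,0,8],[2,0,8],[2,0,8],[2,0,8]]}'
python3 -m crank '{"linear":[[0,0,0],[0,0,0],[0,0,0],[0,0,0],[0,0,0]],"delta_rot":[[2,0,8],[2,0,8],[2,0,8],[2,0,8],[2,0,8]]}'
python3 -m crank '{"linear":[[0,0,0],[0,0,0],[0,0,0]],"delta_rot":[[2,0,8],[2,0,8],[0,0,0]]}'
python3 g.py .5647 -.1067 .085 -92
```

```text
time_s: 8.25
tool_pos: [0.569, -0.1097, 0.178]
ee_rot: [0.306, 0.944, -0.034, 0.117]
ft_force: [0.1, 0.0, -5.2]
finger_gap: 0.0287
time_s: 8.75
tool_pos: [0.5699, -0.1065, 0.1799]
ee_rot: [0.63, 0.767, -0.071, 0.096]
ft_force: [-0.0, 0.3, -5.6]
finger_gap: 0.0286
time_s: 9.05
tool_pos: [0.5721, -0.1035, 0.1801]
ee_rot: [0.737, 0.666, -0.083, 0.083]
ft_force: [-0.6, 0.4, -4.8]
finger_gap: 0.0285
t 9.05 tcp [ 0.5721 -0.1035  0.1801] q [-0.54  0.61  0.76  2.03 -0.29  0.64  0.25] F [-0.6  0.4 -4.8] gap 0.0285
foot [ 0.5724 -0.0983  0.1091] axis [-0.01  -0.007  1.   ]
rot [-0.4 -0.4 -3.8] now-axes [-2.7 -6.2 25.3] target-axes [-2.1 -6.5 25.3] up in target-axes [-0.24   0.003 -0.971]
```

```bash

python3 -m crank '{"linear":[[-4,-3.2,1],[-4,-3.2,1],[2.5,0,9],[2.5,0,9],[0,0,0]],"delta_rot":[[-0.4,-0.4,-2],[0,0,-1.8],[0,0,0],[0,0,0],[0,0,0]]}'
python3 g.py .5647 -.1067 .085 -92
```

```text
time_s: 9.55
tool_pos: [0.5635, -0.1113, 0.1601]
ee_rot: [0.708, 0.696, -0.085, 0.085]
ft_force: [-0.3, -0.1, -4.9]
finger_gap: 0.0287
t 9.55 tcp [ 0.5635 -0.1113  0.1601] q [-0.51  0.62  0.71  2.07 -0.28  0.57  0.32] F [-0.3 -0.1 -4.9] gap 0.0287
foot [ 0.5626 -0.1065  0.0891] axis [ 0.    -0.002  1.   ]
rot [ 0.2 -0.1  1. ] now-axes [0.9 2.  4. ] target-axes [1. 2. 4.] up in target-axes [-0.24   0.003 -0.971]
```

```bash

python3 -m crank '{"linear":[[2.5,2,10],[2.5,0,10],[0,0,0]],"delta_rot":[[0,0,0],[0,0,0],[0,0,0]]}'
python3 g.py .5647 -.1067 .050 -92
python3 -m crank '{"linear":[[2.5,0,10],[1.5,0,6],[0,0,0]],"delta_rot":[[0,0,0],[0,0,0],[0,0,0]]}'
python3 g.py .5647 -.1067 .050 -92
```

```text
time_s: 9.85
tool_pos: [0.5657, -0.1114, 0.1372]
ee_rot: [0.708, 0.696, -0.085, 0.085]
ft_force: [-0.2, -0.7, -4.8]
finger_gap: 0.0287
t 9.85 tcp [ 0.5657 -0.1114  0.1372] q [-0.48  0.65  0.68  2.08 -0.3   0.53  0.33] F [-0.2 -0.7 -4.8] gap 0.0287
foot [ 0.5648 -0.1066  0.0663] axis [ 0.001 -0.002  1.   ]
rot [ 0.2 -0.1  1. ] now-axes [ 3.9 -0.3 15.8] target-axes [ 4.  -0.3 15.8] up in target-axes [-0.24   0.003 -0.971]
time_s: 10.15
tool_pos: [0.5658, -0.1113, 0.1188]
ee_rot: [0.708, 0.696, -0.085, 0.085]
ft_force: [-0.1, -0.1, -4.7]
finger_gap: 0.0286
t 10.15 tcp [ 0.5658 -0.1113  0.1188] q [-0.46  0.68  0.65  2.09 -0.32  0.49  0.34] F [-0.1 -0.1 -4.7] gap 0.0286
foot [ 0.5649 -0.1066  0.0478] axis [ 0.001 -0.002  1.   ]
rot [ 0.2 -0.1  1. ] now-axes [-0.6 -0.4 -2.2] target-axes [-0.6 -0.4 -2.2] up in target-axes [-0.24   0.003 -0.971]
```

```bash

for i in 1; do :; done
python3 -m crank '{"linear":[[0.5,0,2],[0.5,0,2],[0,0,0]],"delta_rot":[[0,0,0],[0,0,0],[0,0,0]]}' | sed -n '2p;4p'
python3 -m crank '{"linear":[[0.5,0,2],[0.5,0,2],[0,0,0]],"delta_rot":[[0,0,0],[0,0,0],[0,0,0]]}' | sed -n '2p;4p'
```

```text
tool_pos: [0.566, -0.1114, 0.1144]
ft_force: [0.3, 0.4, -5.0]
tool_pos: [0.5664, -0.1113, 0.1104]
ft_force: [-0.6, 0.2, -4.9]
```

```bash

python3 -m crank '{"linear":[[0.4,0,1.5],[0.4,0,1.5],[0,0,0]],"delta_rot":[[0,0,0],[0,0,0],[0,0,0]]}' | sed -n '2p;4p'
python3 -m crank '{"linear":[[0.3,0,1.5],[0,0,0]],"delta_rot":[[0,0,0],[0,0,0]]}' | sed -n '2p;4p'
```

```text
tool_pos: [0.5665, -0.1112, 0.1071]
ft_force: [-0.1, -0.5, -4.4]
tool_pos: [0.5665, -0.1113, 0.1055]
ft_force: [-0.8, -0.3, -4.7]
```

```bash

python3 -m crank '{"linear":[[0.4,0,2],[0.4,0,2],[0,0,0]],"delta_rot":[[0,0,0],[0,0,0],[0,0,0]]}' | sed -n '2p;4p'
```

```text
tool_pos: [0.5666, -0.1115, 0.1011]
ft_force: [0.1, -0.1, -3.8]
```

```bash

python3 -m crank '{"linear":[[0.2,0,1],[0,0,0]],"delta_rot":[[0,0,0],[0,0,0]]}' | sed -n '2p;4p'
python3 -m crank '{"linear":[[0.1,0,0.5],[0,0,0]],"delta_rot":[[0,0,0],[0,0,0]]}' | sed -n '2p;4p'
```

```text
tool_pos: [0.5666, -0.1116, 0.1001]
ft_force: [0.0, 0.6, -3.2]
tool_pos: [0.5666, -0.1117, 0.0998]
ft_force: [-1.1, 0.9, -1.2]
```

```bash

python3 -m crank '{"linear":[[0.1,0,0.4],[0,0,0]],"delta_rot":[[0,0,0],[0,0,0]]}' | sed -n '2p;4p'
python3 g.py .5647 -.1067 .030 -92
python3 -m crank '{"linear":[[0,0,0],[0,0,0],[0,0,0],[0,0,0],[0,0,0]],"delta_rot":[[0,0,0],[0,0,0],[0,0,0],[0,0,0],[0,0,0]]}' -0.3
python3 -m crank '{"linear":[[0,0,-10],[0,0,-20],[0,0,-30],[0,0,-35],[0,0,-35]],"delta_rot":[[0,0,0],[0,0,0],[0,0,0],[0,0,0],[0,0,0]]}'
python3 d.py 50 -14.1 0.6041 0.1887 0.1816
```

```text
tool_pos: [0.5666, -0.1117, 0.0996]
ft_force: [-0.1, 0.3, -1.6]
t 12.15 tcp [ 0.5666 -0.1117  0.0996] q [-0.44  0.7   0.62  2.1  -0.34  0.45  0.35] F [-0.1  0.3 -1.6] gap 0.0285
foot [ 0.5658 -0.1069  0.0286] axis [-0.001 -0.002  1.   ]
rot [ 0.3 -0.1  1. ] now-axes [ 0.  -1.2 -1.4] target-axes [-0.  -1.2 -1.4] up in target-axes [-0.24   0.003 -0.971]
time_s: 12.65
tool_pos: [0.568, -0.1124, 0.1004]
ee_rot: [0.708, 0.696, -0.084, 0.087]
ft_force: [-0.3, 0.0, -0.4]
finger_gap: 0.0558
time_s: 13.15
tool_pos: [0.5652, -0.0814, 0.2292]
ee_rot: [0.709, 0.695, -0.087, 0.084]
ft_force: [0.6, 0.4, 0.8]
finger_gap: 0.0554
t 13.15 tcp [ 0.5652 -0.0814  0.2292] q [-0.64  0.54  0.82  2.01 -0.22  0.73  0.24] F [0.6 0.4 0.8] gap 0.0554
rot(tool) [ 24.9  53.6 -76.7] shift now-axes [280.3  19.6  -8. ] shift target-axes [-18.5 271.4  70.8]
```

```bash

python3 -m crank '{"linear":[[20,0,0],[20,0,0],[20,0,0],[20,0,0],[20,0,0]],"delta_rot":[[-2,0,-8],[-2,0,-8],[-2,0,-8],[-2,0,-8],[-2,0,-8]]}'
python3 -m crank '{"linear":[[0,0,0],[0,0,0],[0,0,0],[0,0,0],[0,0,0]],"delta_rot":[[-2,0,-8],[-2,0,-8],[-2,0,-8],[-2,0,-8],[-1,0,-4]]}'
python3 d.py 0 -14.1 0.6041 0.1887 0.2
python3 d.py 45 -14.1 0.6041 0.1887 0.1816
```

```text
time_s: 13.65
tool_pos: [0.5437, 0.0131, 0.2136]
ee_rot: [0.408, 0.904, -0.046, 0.117]
ft_force: [0.1, 0.2, 0.3]
finger_gap: 0.0553
time_s: 14.15
tool_pos: [0.5408, 0.0173, 0.2163]
ee_rot: [0.085, 0.988, -0.009, 0.129]
ft_force: [0.3, 0.1, -0.2]
finger_gap: 0.0556
t 14.15 tcp [0.5408 0.0173 0.2163] q [-0.36  0.33  0.22  2.23  0.02  0.35  1.22] F [ 0.3  0.1 -0.2] gap 0.0556
rot(tool) [ 0.8 14.8  4.3] shift now-axes [-23.  179.5  43.1] shift target-axes [-19.6 181.7  35. ]
t 14.15 tcp [0.5408 0.0173 0.2163] q [-0.36  0.33  0.22  2.23  0.02  0.35  1.22] F [ 0.3  0.1 -0.2] gap 0.0556
rot(tool) [-0.9 59.8  4.5] shift now-axes [ -7.  180.5  52.2] shift target-axes [-38.4 181.7  29.4]
```

```bash

python3 -m crank '{"linear":[[0,36,0],[0,36,0],[0,36,0],[0,36,0],[0,36,0]],"delta_rot":[[0,7.5,0.9],[0,7.5,0.9],[0,7.5,0.9],[0,7.5,0.9],[0,7.5,0.9]]}'
python3 -m crank '{"linear":[[0,0,0],[0,0,0],[0,0,0],[0,0,0]],"delta_rot":[[0,7.5,0],[0,7.5,0],[0,4,0],[0,0,0]]}'
python3 d.py 45 -14.1 0.6041 0.1887 0.1816
python3 d.py 45 -14.1 0.5485 0.2027 0.0996
python3 - <<'E'
from rig import arm
import cv2
c=arm.read_camera('scene')['img'][190:310,160:320]
d=arm.read_camera('top')['img'][130:250,330:490]
import numpy as np
cv2.imwrite('pics/p3.png',np.hstack([cv2.resize(x,(400,300),interpolation=2) for x in(d,c)]))
E
```

```text
time_s: 14.65
tool_pos: [0.5724, 0.1917, 0.2249]
ee_rot: [0.125, 0.97, 0.025, -0.205]
ft_force: [1.2, 1.3, 0.4]
finger_gap: 0.0557
time_s: 15.05
tool_pos: [0.5746, 0.1972, 0.2248]
ee_rot: [0.115, 0.921, 0.045, -0.37]
ft_force: [-0.6, 0.4, -0.4]
finger_gap: 0.0555
t 15.05 tcp [0.5746 0.1972 0.2248] q [-0.26  0.79  0.03  1.46 -0.35  1.6   1.21] F [-0.6  0.4 -0.4] gap 0.0555
rot(tool) [ 0.   1.2 -0.2] shift now-axes [-51.6  -0.9  28.6] shift target-axes [-52.2  -1.   27.5]
t 15.05 tcp [0.5746 0.1972 0.2248] q [-0.26  0.79  0.03  1.46 -0.35  1.6   1.21] F [-0.6  0.4 -0.4] gap 0.0555
rot(tool) [ 0.   1.2 -0.2] shift now-axes [-66.9  -0.8 127.5] shift target-axes [-69.7  -1.  126. ]
```

View pics/p3.png

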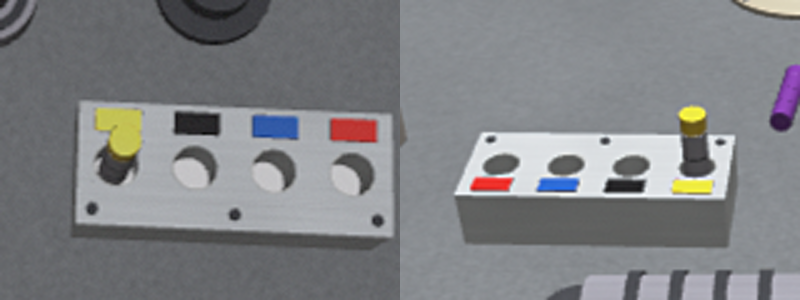

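Yellow stands in its own well: cap at (125,143) in the top crop, pin in the hole. Next, a quick numerical check that it's upright, and on to red.

```bash
python3 -c "
from fit import *
p=proj([[.5647,-.1067,.145],[.5647,-.1067,.07]]);print(((p-[330,130]+.5)*2.5).round())"
python3 -m crank '{"linear":[[-22,0,10],[-22,-1,15],[-22,0,15],[0,0,20],[0,0,0]],"delta_rot":[[0,0,0],[0,0,0],[0,0,0],[0,0,0],[0,0,0]]}'
python3 d.py 45 -14.1 0.5485 0.2027 0.0996
```

```text
[[126. 143.]
 [117. 164.]]
time_s: 15.65
tool_pos: [0.5808, 0.1973, 0.1421]
ee_rot: [0.112, 0.926, 0.045, -0.359]
ft_force: [-1.2, -1.0, -0.0]
finger_gap: 0.0558
t 15.65 tcp [0.5808 0.1973 0.1421] q [-0.26  0.87  0.03  1.49 -0.34  1.46  1.25] F [-1.2 -1.  -0. ] gap 0.0558
rot(tool) [0.  2.6 0.3] shift now-axes [-3.7 -2.6 72.1] shift target-axes [-7.  -2.6 71.8]
```

```bash

python3 -m crank '{"linear":[[-4,-2.6,10],[-1,0,15],[0,0,15],[0,0,15],[0,0,12]],"delta_rot":[[0,0.5,0],[0,0.5,0],[0,0.5,0],[0,0,0],[0,0,0]]}'
python3 -m crank '{"linear":[[0,0,0],[0,0,0]],"delta_rot":[[0,0,0],[0,0,0]]}'
python3 d.py 43 -14.1 0.5485 0.2027 0.0996
```

```text
time_s: 16.15
tool_pos: [0.539, 0.2059, 0.0914]
ee_rot: [0.111, 0.922, 0.048, -0.367]
ft_force: [0.0, 0.4, 0.7]
finger_gap: 0.0553
time_s: 16.35
tool_pos: [0.5371, 0.2064, 0.0904]
ee_rot: [0.111, 0.922, 0.047, -0.368]
ft_force: [1.0, -0.1, 0.2]
finger_gap: 0.0554
t 16.35 tcp [0.5371 0.2064 0.0904] q [-0.27  0.9   0.01  1.61 -0.36  1.34  1.28] F [ 1.  -0.1  0.2] gap 0.0554
rot(tool) [ 0.1 -0.6  0.4] shift now-axes [-2.5 -0.8  3.8] shift target-axes [-2.5 -0.8  3.8]
```

```bash

python3 -m crank '{"linear":[[-2.5,-1,4],[0,0,0]],"delta_rot":[[0,0,0.4],[0,0,0]]}' | tail -1
python3 -m crank '{"linear":[[0,0,0],[0,0,0],[0,0,0],[0,0,0],[0,0,0]],"delta_rot":[[0,0,0],[0,0,0],[0,0,0],[0,0,0],[0,0,0]]}' 1 70
python3 -m crank '{"linear":[[0,0,0],[0,0,0]],"delta_rot":[[0,0,0],[0,0,0]]}'
python3 d.py 43 -14.1 0.5485 0.2027 0.0996
python3 g.py save .4853 .2185 .045
python3 -m crank '{"linear":[[7,0,-7],[14,0,-14],[17,0,-17],[17,0,-17],[17,0,-17]],"delta_rot":[[0,0,0],[0,0,0],[0,0,0],[0,0,0],[0,0,0]]}'
python3 -m crank '{"linear":[[15,0,-15],[0,0,0]],"delta_rot":[[0,0,0],[0,0,0]]}'
python3 g.py .557 -.3315 .12 -2
```

```text
finger_gap: 0.0553
time_s: 17.05
tool_pos: [0.5378, 0.2062, 0.0863]
ee_rot: [0.115, 0.922, 0.047, -0.367]
ft_force: [-0.6, 0.4, -1.1]
finger_gap: 0.0283
time_s: 17.25
tool_pos: [0.5378, 0.2061, 0.0863]
ee_rot: [0.115, 0.922, 0.047, -0.367]
ft_force: [0.4, -0.4, -0.5]
finger_gap: 0.0285
t 17.25 tcp [0.5378 0.2061 0.0863] q [-0.27  0.91  0.01  1.61 -0.36  1.33  1.27] F [ 0.4 -0.4 -0.5] gap 0.0285
rot(tool) [ 0.2 -0.4  0. ] shift now-axes [ 0.9 -0.7  1.4] shift target-axes [ 0.9 -0.7  1.4]
[[0.010777012013715524, -0.001057212661025045, 0.06711057227891476], [-0.11453252550553862, 0.0038622737625896874, -0.9934119907886685]]
time_s: 17.75
tool_pos: [0.5343, 0.205, 0.192]
ee_rot: [0.116, 0.922, 0.045, -0.368]
ft_force: [0.3, -0.6, -4.3]
finger_gap: 0.0286
time_s: 17.95
tool_pos: [0.535, 0.2051, 0.2197]
ee_rot: [0.115, 0.923, 0.046, -0.364]
ft_force: [0.6, 0.3, -4.3]
finger_gap: 0.0287
t 17.95 tcp [0.535  0.2051 0.2197] q [-0.28  0.75  0.02  1.57 -0.36  1.51  1.21] F [ 0.6  0.3 -4.3] gap 0.0287
foot [0.4827 0.2174 0.1781] axis [ 0.74  -0.185  0.647]
rot [  3.8 -49.5 -12.1] now-axes [-135.3 -513.2  -84.3] target-axes [ -40.  -534.8   34.6] up in target-axes [-0.115  0.004 -0.993]
```

```bash

python3 -m crank '{"linear":[[17,0,-20],[12,-20,-15],[0,-45,0],[0,-45,0],[0,-45,0]],"delta_rot":[[0,0,0],[0.5,-7,-1.7],[0.5,-7,-1.7],[0.5,-7,-1.7],[0.5,-7,-1.7]]}'
python3 -m crank '{"linear":[[0,-45,0],[0,-45,0],[0,-45,0],[0,-45,0],[0,-45,0]],"delta_rot":[[0.5,-7,-1.7],[0.5,-7,-1.7],[0.5,-5,-1.7],[0,0,0],[0,0,0]]}'
python3 g.py .557 -.3315 .12 -2
```

```text
time_s: 18.45
tool_pos: [0.5084, 0.0533, 0.2605]
ee_rot: [0.056, 0.991, 0.022, -0.122]
ft_force: [1.9, -1.2, -4.3]
finger_gap: 0.0285
time_s: 18.95
tool_pos: [0.4857, -0.1775, 0.2584]
ee_rot: [0.009, 0.999, 0.003, 0.05]
ft_force: [1.5, -0.4, -3.4]
finger_gap: 0.0287
t 18.95 tcp [ 0.4857 -0.1775  0.2584] q [ 0.17  0.28  0.12  2.11 -0.11  0.66  1.91] F [ 1.5 -0.4 -3.4] gap 0.0287
foot [ 0.4817 -0.1781  0.1905] axis [ 0.014 -0.003  1.   ]
rot [ 0.3 -0.8  1. ] now-axes [ -69.6 -152.4   76.9] target-axes [ -71.1 -150.9   78.6] up in target-axes [-0.115  0.004 -0.993]
```

```bash

python3 -m crank '{"linear":[[-20,-38,2],[-20,-38,2],[-20,-38,2],[-20,-38,2],[0,0,0]],"delta_rot":[[0.3,-0.4,0.5],[0,-0.4,0.5],[0,0,0],[0,0,0],[0,0,0]]}'
python3 -m crank '{"linear":[[2,0,20],[2,0,20],[2,0,20],[0,0,0]],"delta_rot":[[0,0,0],[0,0,0],[0,0,0],[0,0,0]]}'
python3 g.py .557 -.3315 .10 -2
```

```text
time_s: 19.45
tool_pos: [0.555, -0.3438, 0.2568]
ee_rot: [0.023, 0.998, 0.001, 0.054]
ft_force: [-0.8, 1.0, -3.6]
finger_gap: 0.0285
time_s: 19.85
tool_pos: [0.5517, -0.3428, 0.1925]
ee_rot: [0.024, 0.998, 0.003, 0.051]
ft_force: [-1.5, 0.4, -3.1]
finger_gap: 0.0285
t 19.85 tcp [ 0.5517 -0.3428  0.1925] q [ 0.42  0.52  0.11  1.89 -0.18  0.65  2.18] F [-1.5  0.4 -3.1] gap 0.0285
foot [ 0.5478 -0.3431  0.1247] axis [ 0.013 -0.005  1.   ]
rot [ 0.2 -0.8 -0.8] now-axes [-5.2 12.2 25.4] target-axes [-5.  12.2 25.4] up in target-axes [-0.115  0.004 -0.993]
```

```bash

python3 -m crank '{"linear":[[-5,6,0],[-4,6,1],[1.5,0,12],[1.5,0,12],[0,0,0]],"delta_rot":[[0,-0.8,-0.4],[0,0,-0.4],[0,0,0],[0,0,0],[0,0,0]]}'
python3 g.py .557 -.3315 .08 -2
```

```text
time_s: 20.35
tool_pos: [0.5626, -0.3284, 0.1694]
ee_rot: [0.016, 0.998, 0.002, 0.059]
ft_force: [-0.6, 0.1, -3.7]
finger_gap: 0.0284
t 20.35 tcp [ 0.5626 -0.3284  0.1694] q [ 0.41  0.55  0.09  1.91 -0.19  0.59  2.18] F [-0.6  0.1 -3.7] gap 0.0284
foot [ 0.5598 -0.3289  0.1015] axis [-0.004 -0.003  1.   ]
rot [0.2 0.2 0.2] now-axes [ 5.  -2.6 21. ] target-axes [ 4.9 -2.6 21.1] up in target-axes [-0.115  0.004 -0.993]
```

```bash

python3 -m crank '{"linear":[[4,-2.6,10],[1.3,0,10],[0,0,0]],"delta_rot":[[0,0,0],[0,0,0],[0,0,0]]}'
python3 g.py .557 -.3315 .08 -2;  python3 v.py pics/p4.png
```

```text
time_s: 20.65
tool_pos: [0.5591, -0.3315, 0.1469]
ee_rot: [0.016, 0.998, 0.002, 0.059]
ft_force: [-0.6, 0.5, -4.1]
finger_gap: 0.0289
t 20.65 tcp [ 0.5591 -0.3315  0.1469] q [ 0.42  0.58  0.08  1.93 -0.2   0.54  2.19] F [-0.6  0.5 -4.1] gap 0.0289
foot [ 0.5563 -0.332   0.079 ] axis [-0.003 -0.003  1.   ]
rot [0.2 0.2 0.2] now-axes [-1.1  0.7 -0.8] target-axes [-1.   0.7 -0.8] up in target-axes [-0.115  0.004 -0.993]
```

View pics/p4.png

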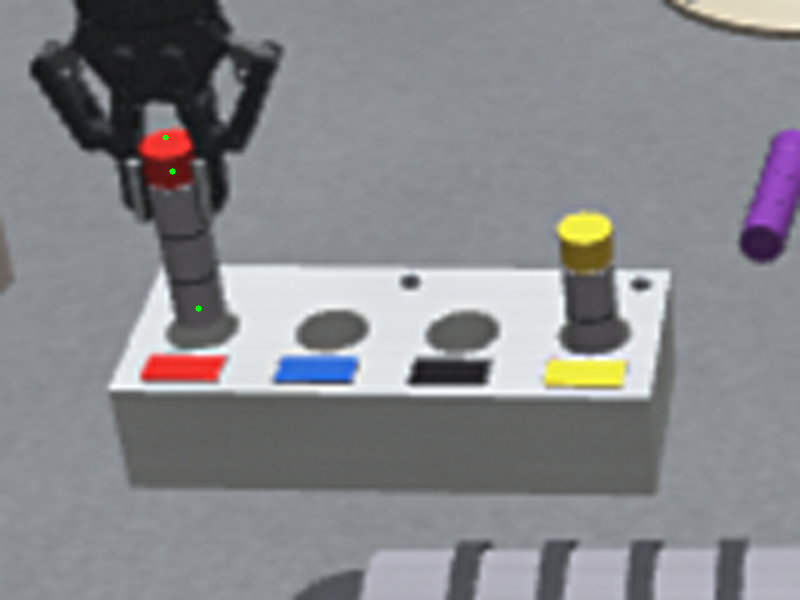

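The red pin is upright over its well (cap (166,143), foot entering the rim at (202,328)). Lowering now.

```bash

python3 -m crank '{"linear":[[0,0.7,9],[1.2,0,10],[1.0,0,9],[0,0,0]],"delta_rot":[[0,0,0],[0,0,0],[0,0,0],[0,0,0]]}'
python3 g.py .557 -.3315 .05 -2
```

```text
time_s: 21.1
tool_pos: [0.5608, -0.3312, 0.1173]
ee_rot: [0.016, 0.998, 0.002, 0.06]
ft_force: [-0.6, 0.6, -3.9]
finger_gap: 0.0283
t 21.1 tcp [ 0.5608 -0.3312  0.1173] q [ 0.43  0.62  0.07  1.95 -0.21  0.48  2.2 ] F [-0.6  0.6 -3.9] gap 0.0283
foot [ 0.5581 -0.3318  0.0494] axis [-0.005 -0.002  1.   ]
rot [0.1 0.3 0.1] now-axes [ 0.7  0.4 -0.6] target-axes [ 0.7  0.4 -0.6] up in target-axes [-0.115  0.004 -0.993]
```

```bash

python3 -m crank '{"linear":[[1,0,3],[0.3,0,3],[0,0,0]],"delta_rot":[[0,0,0],[0,0,0],[0,0,0]]}' | sed -n '2p;4p'
python3 -m crank '{"linear":[[0.3,0,2],[0,0,0]],"delta_rot":[[0,0,0],[0,0,0]]}' | sed -n '2p;4p'
```

```text
tool_pos: [0.5602, -0.3313, 0.1105]
ft_force: [0.6, 0.2, -4.2]
tool_pos: [0.5604, -0.3314, 0.1087]
ft_force: [-0.7, 0.1, -4.5]
```

```bash

python3 -m crank '{"linear":[[0.3,0,1.5],[0.3,0,1.5],[0,0,0]],"delta_rot":[[0,0,0],[0,0,0],[0,0,0]]}' | sed -n '2p;4p'
```

```text
tool_pos: [0.5604, -0.3315, 0.1059]
ft_force: [0.4, 0.4, -3.3]
```

```bash

python3 -m crank '{"linear":[[0.3,0,1.5],[0.3,0,1],[0,0,0]],"delta_rot":[[0,0,0],[0,0,0],[0,0,0]]}' | sed -n '2p;4p'
```

```text
tool_pos: [0.5601, -0.3315, 0.1032]
ft_force: [-0.7, -0.4, -4.0]
```

```bash

python3 -m crank '{"linear":[[0.2,0,1.5],[0.2,0,1],[0,0,0]],"delta_rot":[[0,0,0],[0,0,0],[0,0,0]]}' | sed -n '2p;4p'
python3 -m crank '{"linear":[[0.2,0,1.5],[0,0,0]],"delta_rot":[[0,0,0],[0,0,0]]}' | sed -n '2p;4p'
```

```text
tool_pos: [0.56, -0.3315, 0.1004]
ft_force: [-0.2, 0.7, -3.4]
tool_pos: [0.56, -0.3314, 0.0988]
ft_force: [0.5, 0.9, -4.2]
```

```bash

python3 -m crank '{"linear":[[0.2,0,1.5],[0,0,0]],"delta_rot":[[0,0,0],[0,0,0]]}' | sed -n '2p;4p'
```

```text
tool_pos: [0.56, -0.3314, 0.0971]
ft_force: [-0.7, 0.4, -3.6]
```

```bash

python3 -m crank '{"linear":[[0.2,0,1.5],[0.2,0,1],[0,0,0]],"delta_rot":[[0,0,0],[0,0,0],[0,0,0]]}' | sed -n '2p;4p'
```

```text
tool_pos: [0.5599, -0.3314, 0.0944]
ft_force: [-1.0, 0.9, -4.5]
```

```bash

python3 -m crank '{"linear":[[0.2,0,1.5],[0.2,0,1],[0,0,0]],"delta_rot":[[0,0,0],[0,0,0],[0,0,0]]}' | sed -n '2p;4p'
```

```text
tool_pos: [0.5602, -0.3316, 0.0921]
ft_force: [-0.8, 0.5, -0.6]
```

```bash

python3 -m crank '{"linear":[[0.2,0,1.2],[0,0,0]],"delta_rot":[[0,0,0],[0,0,0]]}' | sed -n '2p;4p'
```

```text
tool_pos: [0.5602, -0.3316, 0.0915]
ft_force: [-1.0, 1.1, 0.9]
```

Contact felt and the weight carried. I'll release, back off, and head for blue.

```bash

python3 g.py .557 -.3315 .024 -2
python3 -m crank '{"linear":[[0,0,0],[0,0,0],[0,0,0],[0,0,0],[0,0,0]],"delta_rot":[[0,0,0],[0,0,0],[0,0,0],[0,0,0],[0,0,0]]}' -0.3
python3 -m crank '{"linear":[[0,0,-8],[0,0,-20],[0,0,-30],[0,0,-40],[0,0,-40]],"delta_rot":[[0,0,0],[0,0,0],[0,0,0],[0,0,0],[0,0,0]]}'
python3 -m crank '{"linear":[[0,20,-15],[0,40,0],[0,45,0],[0,45,0],[0,45,0]],"delta_rot":[[0,0,0],[0,2,2],[0,2,2],[0,2,2],[0,2,2]]}'
python3 -m crank '{"linear":[[0,45,0],[0,45,0],[0,45,0],[0,0,0]],"delta_rot":[[0,2,2],[0,2,2],[0,0,0],[0,0,0]]}'
python3 d.py 43 -14.1 0.5835 0.1062 0.1816
```

```text
t 23.7 tcp [ 0.5602 -0.3316  0.0915] q [ 0.44  0.65  0.05  1.97 -0.22  0.42  2.21] F [-1.   1.1  0.9] gap 0.0287
foot [ 0.5577 -0.3322  0.0236] axis [-0.007 -0.     1.   ]
rot [0.1 0.4 0.2] now-axes [ 0.2  0.8 -0.4] target-axes [ 0.2  0.8 -0.4] up in target-axes [-0.115  0.004 -0.993]
time_s: 24.2
tool_pos: [0.5613, -0.3323, 0.0921]
ee_rot: [0.016, 0.998, 0.001, 0.062]
ft_force: [0.5, 0.3, -0.5]
finger_gap: 0.0556
time_s: 24.7
tool_pos: [0.5415, -0.3306, 0.2291]
ee_rot: [0.016, 0.998, 0.003, 0.058]
ft_force: [1.2, -1.0, -0.0]
finger_gap: 0.0554
time_s: 25.2
tool_pos: [0.5553, -0.142, 0.2576]
ee_rot: [0.096, 0.995, 0.004, -0.007]
ft_force: [0.5, 0.1, -1.1]
finger_gap: 0.0557
time_s: 25.6
tool_pos: [0.5874, 0.0026, 0.2611]
ee_rot: [0.129, 0.991, 0.009, -0.043]
ft_force: [-0.5, -0.6, -0.9]
finger_gap: 0.0559
t 25.6 tcp [0.5874 0.0026 0.2611] q [-0.21  0.44  0.19  1.84 -0.14  0.95  1.36] F [-0.5 -0.6 -0.9] gap 0.0559
rot(tool) [ 0.6 38.  -0.5] shift now-axes [34.7 98.5 97.2] shift target-axes [-33.   99.6  96.7]
```

```bash

python3 -m crank '{"linear":[[0,35,10],[0,35,10],[0,30,10],[0,0,0],[0,0,0]],"delta_rot":[[0,8,0],[0,8,0],[0,8,0],[0,8,0],[0,6,0]]}'
python3 -m crank '{"linear":[[0,0,0]],"delta_rot":[[0,0,0]]}'
python3 d.py 43 -14.1 0.5835 0.1062 0.1816
python3 d.py 43 -14.1 0.5279 0.1202 0.0996
python3 - <<'E'
from rig import arm
import cv2
c=arm.read_camera('scene')['img'][190:310,160:320]
d=arm.read_camera('top')['img'][130:250,330:490]
import numpy as np
cv2.imwrite('pics/p5.png',np.hstack([cv2.resize(x,(400,300),interpolation=2) for x in(d,c)]))
from fit import proj
p=proj([[.557,-.3315,.139],[.557,-.3315,.07]]);print(((p-[330,130]+.5)*2.5).round())
E
```

```text
time_s: 26.1
tool_pos: [0.605, 0.1062, 0.2396]
ee_rot: [0.115, 0.92, 0.052, -0.37]
ft_force: [-0.0, -0.4, -0.1]
finger_gap: 0.0556
time_s: 26.2
tool_pos: [0.6052, 0.1055, 0.2366]
ee_rot: [0.115, 0.919, 0.052, -0.373]
ft_force: [0.8, 0.8, -0.8]
finger_gap: 0.0557
t 26.2 tcp [0.6052 0.1055 0.2366] q [-0.18  0.81  0.1   1.4  -0.31  1.68  1.33] F [ 0.8  0.8 -0.8] gap 0.0557
rot(tool) [ 0.7 -1.2  0.1] shift now-axes [-23.6  -5.6  72.9] shift target-axes [-22.   -4.6  73.4]
t 26.2 tcp [0.6052 0.1055 0.2366] q [-0.18  0.81  0.1   1.4  -0.31  1.68  1.33] F [ 0.8  0.8 -0.8] gap 0.0557
rot(tool) [ 0.7 -1.2  0.1] shift now-axes [-39.7  -6.8 171.6] shift target-axes [-36.   -4.6 172.5]
[[377. 155.]
 [353. 174.]]
```

View pics/p5.png

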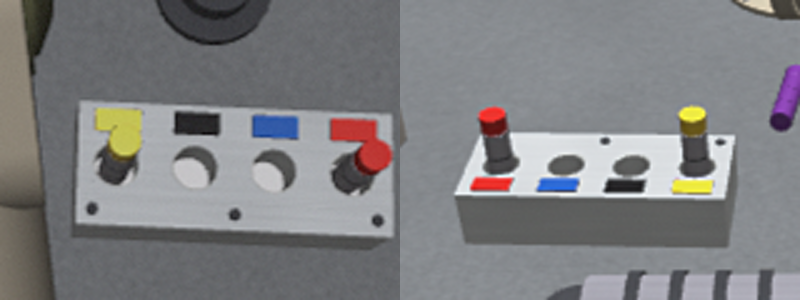

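Red stands upright in its well: cap seen at (373,156), predicted (377,155). Now blue.

```bash

python3 -m crank '{"linear":[[-12,-3,20],[-12,-3,20],[-12,0,20],[0,0,25],[0,0,20]],"delta_rot":[[0.7,0,0],[0,0,0],[0,0,0],[0,0,0],[0,0,0]]}'
python3 -m crank '{"linear":[[0,0,0]],"delta_rot":[[0,0,0]]}' | sed -n 2p
python3 d.py 43 -14.1 0.5279 0.1202 0.0996
```

```text
time_s: 26.8
tool_pos: [0.5608, 0.1095, 0.1443]
ee_rot: [0.113, 0.927, 0.047, -0.355]
ft_force: [-0.5, 0.0, 0.4]
finger_gap: 0.0553
tool_pos: [0.5588, 0.1099, 0.1449]
t 26.9 tcp [0.5588 0.1099 0.1449] q [-0.19  0.83  0.09  1.59 -0.31  1.43  1.37] F [-0.4 -0.3  1. ] gap 0.0557
rot(tool) [0.3 1.  0.3] shift now-axes [-5.8  2.1 74.1] shift target-axes [-7.1  2.5 74. ]
```

```bash

python3 -m crank '{"linear":[[-6,2.2,12],[-1,0,15],[0,0,15],[0,0,15],[0,0,13]],"delta_rot":[[0,0.8,0],[0,0.5,0],[0,0,0],[0,0,0],[0,0,0]]}'
python3 -m crank '{"linear":[[0,0,0],[0,0,0]],"delta_rot":[[0,0,0],[0,0,0]]}' | sed -n 4p
python3 d.py 43 -14.1 0.5279 0.1202 0.0996
```

```text
time_s: 27.4
tool_pos: [0.5209, 0.1228, 0.0902]
ee_rot: [0.112, 0.925, 0.049, -0.36]
ft_force: [-1.0, -0.9, 0.1]
finger_gap: 0.0558
ft_force: [-0.0, -1.7, 0.7]
t 27.6 tcp [0.5199 0.123  0.0894] q [-0.21  0.87  0.07  1.7  -0.33  1.3   1.4 ] F [-0.  -1.7  0.7] gap 0.0553
rot(tool) [0.4 0.4 0.4] shift now-axes [ 0.8 -0.8  5.4] shift target-axes [ 0.8 -0.8  5.4]
```

```bash

python3 -m crank '{"linear":[[0.5,-1,5],[0,0,0]],"delta_rot":[[0.4,0,0.4],[0,0,0]]}' | tail -1
python3 -m crank '{"linear":[[0,0,0],[0,0,0],[0,0,0],[0,0,0],[0,0,0]],"delta_rot":[[0,0,0],[0,0,0],[0,0,0],[0,0,0],[0,0,0]]}' 1 70
python3 -m crank '{"linear":[[0,0,0],[0,0,0]],"delta_rot":[[0,0,0],[0,0,0]]}' | tail -2
python3 d.py 43 -14.1 0.5279 0.1202 0.0996
python3 g.py save .4647 .136 .045
python3 -m crank '{"linear":[[7,0,-7],[14,0,-14],[17,0,-17],[17,0,-17],[17,0,-17]],"delta_rot":[[0,0,0],[0,0,0],[0,0,0],[0,0,0],[0,0,0]]}'
python3 -m crank '{"linear":[[25,0,-25],[20,0,-20],[0,0,0]],"delta_rot":[[0,0,0],[0,0,0],[0,0,0]]}'
python3 g.py .5596 -.2566 .12 -2
```

```text
finger_gap: 0.0558
time_s: 28.3
tool_pos: [0.5179, 0.1235, 0.0868]
ee_rot: [0.114, 0.925, 0.045, -0.359]
ft_force: [0.4, 1.1, -0.3]
finger_gap: 0.0285
ft_force: [-0.7, 0.2, -0.8]
finger_gap: 0.0289
t 28.5 tcp [0.5179 0.1235 0.0868] q [-0.21  0.87  0.07  1.71 -0.33  1.29  1.39] F [-0.7  0.2 -0.8] gap 0.0289
rot(tool) [0.1 0.5 0. ] shift now-axes [ 1.1 -0.8  2.2] shift target-axes [ 1.  -0.8  2.2]
[[0.012093688098729969, -0.0009425566698312085, 0.06776571579102429], [-0.13131436164292506, 0.0019455232371857858, -0.9913388690884891]]
time_s: 29.0
tool_pos: [0.5128, 0.1231, 0.1926]
ee_rot: [0.115, 0.925, 0.044, -0.36]
ft_force: [1.5, -0.1, -3.5]
finger_gap: 0.0288
time_s: 29.3
tool_pos: [0.5105, 0.1232, 0.2654]
ee_rot: [0.115, 0.926, 0.044, -0.356]
ft_force: [0.2, -0.2, -4.4]
finger_gap: 0.0289
t 29.3 tcp [0.5105 0.1232 0.2654] q [-0.23  0.65  0.09  1.64 -0.31  1.55  1.31] F [ 0.2 -0.2 -4.4] gap 0.0289
foot [0.4576 0.1356 0.2232] axis [ 0.739 -0.185  0.648]
rot [  3.6 -49.4 -12.1] now-axes [-157.9 -354.7  -39.4] target-axes [ -54.9 -377.2   83.8] up in target-axes [-0.131  0.002 -0.991]
```

```bash

python3 -m crank '{"linear":[[0,-20,0],[0,-40,0],[0,-45,0],[0,-45,0],[0,-45,0]],"delta_rot":[[0.5,-7,-1.7],[0.5,-7,-1.7],[0.5,-7,-1.7],[0.5,-7,-1.7],[0.5,-7,-1.7]]}'
python3 -m crank '{"linear":[[0,-45,0],[0,-45,0],[0,-40,0],[0,0,0]],"delta_rot":[[0.5,-7,-1.7],[0.5,-7,-1.7],[0,0,0],[0,0,0]]}'
python3 g.py .5596 -.2566 .16 -2
```

```text
time_s: 29.8
tool_pos: [0.477, -0.0686, 0.2592]
ee_rot: [0.039, 0.998, 0.013, -0.05]
ft_force: [1.2, -1.0, -3.4]
finger_gap: 0.0285
time_s: 30.2
tool_pos: [0.4606, -0.2077, 0.2588]
ee_rot: [0.013, 0.997, -0.003, 0.077]
ft_force: [0.1, 0.9, -4.9]
finger_gap: 0.0285
t 30.2 tcp [ 0.4606 -0.2077  0.2588] q [ 0.22  0.25  0.15  2.17 -0.15  0.59  2.03] F [ 0.1  0.9 -4.9] gap 0.0285
foot [ 0.459  -0.2088  0.19  ] axis [-0.022  0.006  1.   ]
rot [-0.2  1.3  0.6] now-axes [-97.5 -45.5  45.8] target-axes [-98.9 -44.7  43.4] up in target-axes [-0.131  0.002 -0.991]
```

```bash

python3 -m crank '{"linear":[[-25,-11,3],[-26,-11,4],[-26,-11,4],[-26,-11,4],[0,0,0]],"delta_rot":[[-0.2,0.7,0.3],[0,0.6,0.3],[0,0,0],[0,0,0],[0,0,0]]}'
python3 -m crank '{"linear":[[0,0,0]],"delta_rot":[[0,0,0]]}' | sed -n 2p
python3 g.py .5596 -.2566 .12 -2
```

```text
time_s: 30.7
tool_pos: [0.5591, -0.2559, 0.2553]
ee_rot: [0.021, 0.998, 0.002, 0.06]
ft_force: [-0.1, -0.2, -4.5]
finger_gap: 0.0287
tool_pos: [0.5582, -0.2551, 0.2542]
t 30.8 tcp [ 0.5582 -0.2551  0.2542] q [ 0.24  0.4   0.16  1.92 -0.17  0.72  2.04] F [-0.6  0.1 -4.8] gap 0.0285
foot [ 0.5541 -0.2554  0.1855] axis [ 0.015 -0.007  1.   ]
rot [ 0.3 -0.9 -0.4] now-axes [ 3.1 -1.1 65.5] target-axes [ 4.1 -0.7 65.5] up in target-axes [-0.131  0.002 -0.991]
```

```bash

python3 -m crank '{"linear":[[0,-1,20],[1,0,25],[1.5,0,20],[2,0,15],[0,0,0]],"delta_rot":[[0.3,-0.9,-0.4],[0,0,0],[0,0,0],[0,0,0],[0,0,0]]}'
python3 g.py .5596 -.2566 .08 -2
```

```text
time_s: 31.3
tool_pos: [0.5588, -0.2519, 0.1714]
ee_rot: [0.017, 0.998, 0.001, 0.063]
ft_force: [-0.5, -0.2, -4.1]
finger_gap: 0.0284
t 31.3 tcp [ 0.5588 -0.2519  0.1714] q [ 0.27  0.5   0.12  2.01 -0.21  0.52  2.09] F [-0.5 -0.2 -4.1] gap 0.0284
foot [ 0.5554 -0.2524  0.1027] axis [ 0.005 -0.003  1.   ]
rot [ 0.2 -0.3  0.1] now-axes [-1.1 -4.  23. ] target-axes [-1.  -3.9 23. ] up in target-axes [-0.131  0.002 -0.991]
```

```bash

python3 -m crank '{"linear":[[-2,-4,10],[1,0,10],[0,0,0]],"delta_rot":[[0.2,-0.3,0],[0,0,0],[0,0,0]]}'
python3 g.py .5596 -.2566 .08 -2;  python3 v.py pics/p6.png
```

```text
time_s: 31.6
tool_pos: [0.5619, -0.2556, 0.1518]
ee_rot: [0.017, 0.998, -0.001, 0.066]
ft_force: [-0.0, -0.3, -4.5]
finger_gap: 0.0284
t 31.6 tcp [ 0.5619 -0.2556  0.1518] q [ 0.28  0.53  0.11  2.02 -0.22  0.47  2.1 ] F [-0.  -0.3 -4.5] gap 0.0284
foot [ 0.5589 -0.2564  0.083 ] axis [-0.001  0.001  1.   ]
rot [-0.   0.1  0.1] now-axes [-0.4 -0.3  3.1] target-axes [-0.4 -0.3  3.1] up in target-axes [-0.131  0.002 -0.991]
```

View pics/p6.png

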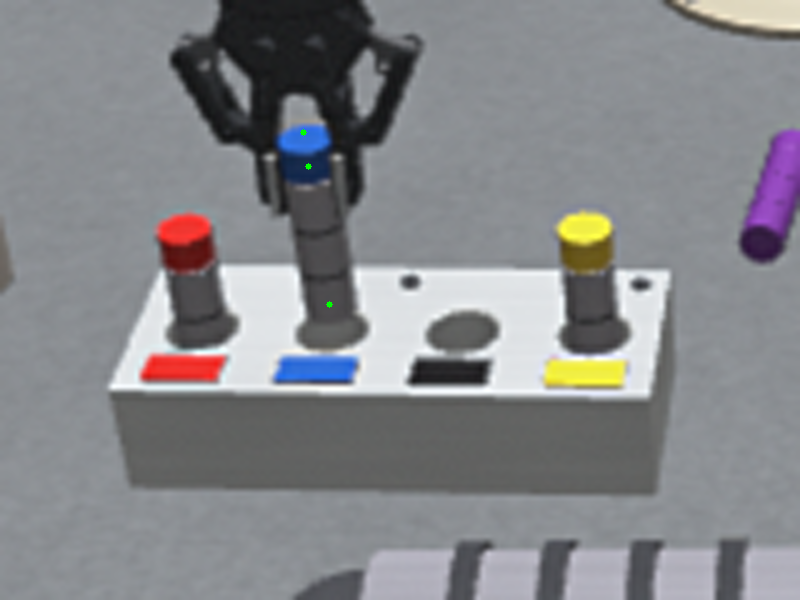

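Blue sits upright at the mouth of its well (foot (333,318), well (332,330)), with red and yellow standing. I'll lower it, and open only slightly on release to stay clear of the red cap.

```bash

python3 -m crank '{"linear":[[0.5,0,11],[1.3,0,12],[1.3,0,10],[0,0,0]],"delta_rot":[[0,0,0],[0,0,0],[0,0,0],[0,0,0]]}'
python3 g.py .5596 -.2566 .05 -2
```

```text
time_s: 32.05
tool_pos: [0.5644, -0.2561, 0.1176]
ee_rot: [0.017, 0.998, -0.001, 0.068]
ft_force: [-0.0, -0.1, -3.3]
finger_gap: 0.0285
t 32.05 tcp [ 0.5644 -0.2561  0.1176] q [ 0.3   0.58  0.08  2.04 -0.23  0.4   2.11] F [-0.  -0.1 -3.3] gap 0.0285
foot [ 0.5616 -0.257   0.0488] axis [-0.004  0.002  1.   ]
rot [-0.1  0.2  0.1] now-axes [ 1.5  0.2 -1.4] target-axes [ 1.5  0.2 -1.4] up in target-axes [-0.131  0.002 -0.991]
```

```bash

python3 -m crank '{"linear":[[0.4,0,2],[0.4,0,2],[0,0,0]],"delta_rot":[[0,0,0],[0,0,0],[0,0,0]]}' | sed -n '2p;4p'
```

```text
tool_pos: [0.564, -0.2562, 0.1127]
ft_force: [0.3, 0.4, -4.8]
```

```bash

python3 -m crank '{"linear":[[0.3,0,1.5],[0.3,0,1],[0,0,0]],"delta_rot":[[0,0,0],[0,0,0],[0,0,0]]}' | sed -n '2p;4p'
```

```text
tool_pos: [0.5642, -0.2564, 0.1107]
ft_force: [0.0, 0.1, -4.2]
```

```bash

python3 -m crank '{"linear":[[1.2,0,1.5],[1.2,0,1],[0,0,0]],"delta_rot":[[0,0,0],[0,0,0],[0,0,0]]}' | sed -n '2p;4p'
python3 -m crank '{"linear":[[0.2,0,1.5],[0,0,0]],"delta_rot":[[0,0,0],[0,0,0]]}' | sed -n '2p;4p'
```

```text
tool_pos: [0.5621, -0.2564, 0.1079]
ft_force: [0.7, 0.6, -4.6]
tool_pos: [0.5621, -0.2563, 0.1063]
ft_force: [0.6, 0.7, -4.0]
```

```bash

python3 -m crank '{"linear":[[0.2,0,1.5],[0.2,0,1],[0,0,0]],"delta_rot":[[0,0,0],[0,0,0],[0,0,0]]}' | sed -n '2p;4p'
```

```text
tool_pos: [0.5621, -0.2564, 0.1035]
ft_force: [-0.4, -1.0, -4.0]
```

```bash

python3 -m crank '{"linear":[[0.2,0,1.5],[0,0,0]],"delta_rot":[[0,0,0],[0,0,0]]}' | sed -n '2p;4p'
```

```text
tool_pos: [0.5621, -0.2564, 0.1019]
ft_force: [0.2, 0.2, -5.7]
```

```bash

python3 -m crank '{"linear":[[0.2,0,1.5],[0.2,0,1],[0,0,0]],"delta_rot":[[0,0,0],[0,0,0],[0,0,0]]}' | sed -n '2p;4p'
```

```text
tool_pos: [0.5621, -0.2564, 0.0991]
ft_force: [0.3, 0.3, -3.8]
```

```bash

python3 -m crank '{"linear":[[0.2,0,1.5],[0.2,0,1],[0,0,0]],"delta_rot":[[0,0,0],[0,0,0],[0,0,0]]}' | sed -n '2p;4p'
```

```text
tool_pos: [0.562, -0.2564, 0.0963]
ft_force: [-0.7, -0.4, -4.4]
```

```bash

python3 -m crank '{"linear":[[0.2,0,1.2],[0,0,0]],"delta_rot":[[0,0,0],[0,0,0]]}' | sed -n '2p;4p'
```

```text
tool_pos: [0.562, -0.2564, 0.095]
ft_force: [0.5, 0.7, -4.6]
```

```bash

python3 -m crank '{"linear":[[0.2,0,1.5],[0.2,0,1],[0,0,0]],"delta_rot":[[0,0,0],[0,0,0],[0,0,0]]}' | sed -n '2p;4p'
```

```text
tool_pos: [0.5619, -0.2564, 0.0923]
ft_force: [-1.2, -0.2, -4.0]
```

```bash

python3 -m crank '{"linear":[[0.2,0,1.5],[0,0,0]],"delta_rot":[[0,0,0],[0,0,0]]}' | sed -n '2p;4p'
```

```text
tool_pos: [0.5621, -0.2565, 0.0908]
ft_force: [-1.1, 0.1, -2.5]
```

```bash

python3 -m crank '{"linear":[[0.2,0,1.5],[0,0,0]],"delta_rot":[[0,0,0],[0,0,0]]}' | sed -n '2p;4p'
```

```text
tool_pos: [0.5624, -0.2565, 0.0897]
ft_force: [-1.0, 0.9, 1.5]
```

Contact felt (+1.5 N, weight carried). I'll open slightly, then retract.

```bash

python3 g.py .5596 -.2566 .02 -2
python3 -m crank '{"linear":[[0,0,0],[0,0,0],[0,0,0],[0,0,0]],"delta_rot":[[0,0,0],[0,0,0],[0,0,0],[0,0,0]]}' 0.0
python3 -m crank '{"linear":[[0,0,-8],[0,0,-15],[0,0,-25],[0,0,-40],[0,0,-40]],"delta_rot":[[0,0,0],[0,0,0],[0,0,0],[0,0,0],[0,0,0]]}'
python3 -m crank '{"linear":[[0,45,-10],[0,45,0],[0,45,0],[0,45,0],[0,45,0]],"delta_rot":[[0,0,0],[0,0,0],[0,0,0],[0,0,0],[0,0,0]]}'
python3 -m crank '{"linear":[[0,45,0],[0,0,0]],"delta_rot":[[0,0,0],[0,0,0]]}'
python3 - <<'E'
from rig import arm
import cv2,numpy as np
b=arm.read_camera('scene')['img']
d=arm.read_camera('top')['img']
cv2.imwrite('pics/p7.png',np.hstack([cv2.resize(d[:,:],(400,300)),cv2.resize(d[130:250,330:490],(400,300),interpolation=2)]))
cv2.imwrite('pics/p7.png',np.vstack([cv2.imread('pics/p7.png'),np.hstack([cv2.resize(b,(400,300)),cv2.resize(b[190:310,160:320],(400,300),interpolation=2)])]))
from fit import proj
p=proj([[.5596,-.2566,.137]]);print(((p-[330,130]+.5)*2.5).round())
E
```

```text
t 35.15 tcp [ 0.5624 -0.2565  0.0897] q [ 0.32  0.62  0.06  2.06 -0.24  0.34  2.13] F [-1.   0.9  1.5] gap 0.0289
foot [ 0.5597 -0.2574  0.0209] axis [-0.006  0.003  1.   ]
rot [-0.1  0.4  0.1] now-axes [-0.2  0.6  1. ] target-axes [-0.2  0.6  1. ] up in target-axes [-0.131  0.002 -0.991]
time_s: 35.55
tool_pos: [0.5635, -0.2571, 0.0906]
ee_rot: [0.017, 0.997, -0.002, 0.07]
ft_force: [-0.8, 0.1, 0.6]
finger_gap: 0.0428
time_s: 36.05
tool_pos: [0.5428, -0.2553, 0.2197]
ee_rot: [0.017, 0.998, -0.0, 0.066]
ft_force: [1.3, -0.2, 0.9]
finger_gap: 0.0426
time_s: 36.55
tool_pos: [0.5515, -0.0341, 0.2441]
ee_rot: [0.025, 0.997, -0.003, 0.076]
ft_force: [1.3, -0.7, 0.3]
finger_gap: 0.0429
time_s: 36.75
tool_pos: [0.5536, 0.0198, 0.2467]
ee_rot: [0.021, 0.997, -0.002, 0.078]
ft_force: [0.6, -1.1, 0.4]
finger_gap: 0.043
[[292. 152.]]
```

View pics/p7.png

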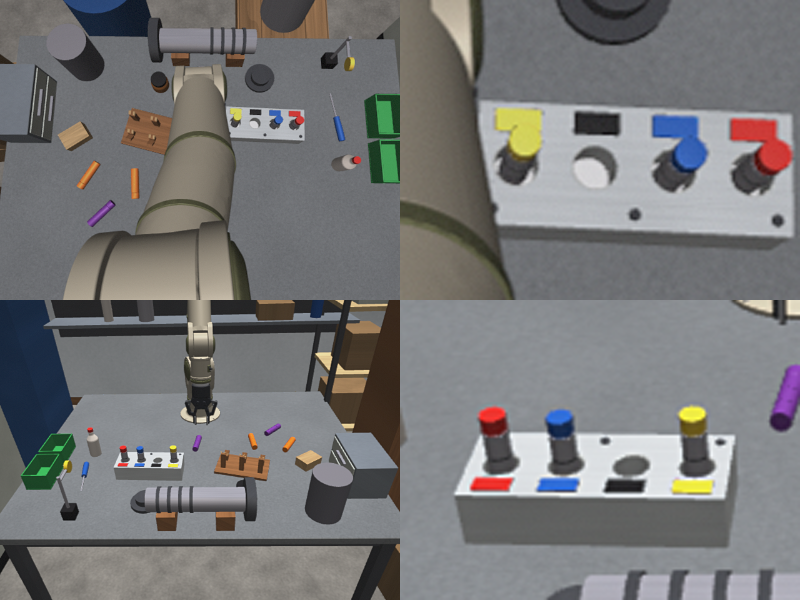

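All three pins stand upright in their wells. The blue cap is at (290,154) in the top crop, predicted (292,152). The black well is empty, the rack is empty, the bystanders look unmoved and the gripper is clear.

```bash
python3 -c "
from rig import arm
print(arm.close_job())"
```

```text
the job is handed in; nothing more can be done
None
```

The yellow, red and blue pins are each standing cap up in the well beside their own colour plate, and the job is handed in at about 37 s of the 72 s allowed. I lowered each pin in small steps until the wrist force showed the floor touching, then let go. Peak upward force on contact was about 1.5 N. I felt the floors at roughly 40 mm (yellow), 47 mm (red) and 49 mm (blue) below the carrier's top.

**Last checks:**
- **Upright:** After release, the caps sat within about 4 px in the 2.5x enlarged view (roughly 3 mm) of where upright pins should appear. Red was the furthest off.
- **Scene:** The black well and the rack are empty. By eye, the bystanders and look-alikes had not moved.
- **Robot:** The gripper was clear of everything and the wrist force was about zero.
- **Joint 6:** It neared its lower limit while I was placing yellow, so I turned that pin a quarter turn before lowering it. No limit was passed in any reading I took.
- **Small disagreement:** In the scene camera the held pins showed about 1.5 px lower than predicted at the cap. That is roughly within the calibration, and it had no effect on the fit.

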